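# Draw the faulty plug-in module from the subrack and hold it level over the mat

### The arm

A 6-joint arm with a two-finger parallel gripper is mounted at the origin on the work surface. World frame = base frame: x ahead of the robot, y to its left, z up, the work surface at z = 0. Lengths are in m, angles in degrees, forces in N, time in s.
With the tool pointing down it reaches from about 0.375 to 0.9 m from the base axis. Payload 3.1 kg.
Tool frame: the origin (TCP) lies at the very end of the fingers, on their centre line; the grasp point (between the pads) lies 19 mm behind it (bot.hold_point_z is the z of the grasp point in the tool frame, in m); z points along the fingers, y is the direction in which the jaws open and shut (so a half turn about z gives the same grasp; the last joint's range is limited). The gripper opens to 87 mm and grips with 3 to 60 N. Pads are 19 mm wide; open, the fingers measure 117 mm over their backs; the gripper's body (75 mm by 190 mm) begins 51 mm behind the grasp point.
Start: joints at [66.033, 30.224, 82.088, -0, 67.689, -10.227], TCP at [0.148, 0.607, 0.223] pointing down, gripper open.
Joint ranges: [-176.69, 176.69], [-43.24, 126.21], [12.49, 139.97], [-82, 262], [0, 151.66], [-163.58, 163.58]. Speed limits (degrees/s): [159.86, 159.86, 180, 180, 180, 180].

### API

Orientations are given as a 3x3 rotation matrix whose columns are the frame's x, y, z axes.
In Python, from rig import bot gives the robot as it stands.
- The arm moves only by the tool servo_tool, never from a script. Its argument "increments" is a list of rows, each a list of 3 entries, a list of its own where there are three numbers: the closure, from 0 (fully open) to 1 (shut), then the shift along the tool's x, y, z in mm, then the turn about the tool's z in degrees. In form: [[claw, [x, y, z], turn], ...]. A call has 1 to 5 rows; each row shifts and turns the commanded pose from where the row before left it, along the tool's axes as they then stand; what a row does not reach is not made up. A row lasts 1/8 s, in which the tool goes at most 62.5 mm and 10.7 degrees, less where a joint would pass 70% of its speed; a pose out of reach is approached as far as the arm can. A call with a gripper value outside its range is refused whole. The fingers move at their own pace and stop on an object; the grip force is fixed at half the most. Time passes only in rows, so rows that do not move let the fingers close. It gives the time, the measured TCP pose, the force and the opening at its end, in the units of the state.
- bot.read_state(): the state, without advancing time (a new reading comes with each control period).
- bot.capture(name): name is "scene" or "side" or "wrist"; returns (picture, depth): 420x560x3 uint8, blue, green, red; 420x560 float32, m along the optical axis (not along the pixel's ray), 0 where there is no reading.
- bot.camera_info(name): a dict with "K" (3x3 intrinsics, pixels), "distortion" ([k1, k2, p1, p2, k3] as OpenCV has them; the pictures are not rectified), "R" (3x3) and "t" (3): a world point X has camera coordinates R X + t; the wrist camera has in their place "mount" (4x4, takes a point from camera to tool coordinates, whose origin is the TCP and whose axes are the flange's). Camera axes: x right, y down, z forward; pixel columns grow to the right and rows downward; lengths in m; the calibration is good to about 2 mm. A picture is of the moment at which its call begins: read the wrist's pose just before it. camera_info takes no time and is no camera call.
- bot.hand_in(): hands the job in, once; it reports no verdict.
Trained networks look in the newest picture that a camera, given by its name, has taken for a name from the list of things; names that differ only in an ending like _2 or _b are one class to them, and where a whole thing is asked for, a point or a joint stands for the part that bears it (a point fixed in the world has none). Each returns a list of dicts, best first, with "p" (0 to 1); they miss things now and then, are a little off and sometimes report something else, mostly with a low value. They report only what shows in the picture. A call takes as long as a camera call. They do not tell look-alikes from the thing itself.
- bot.find_in(camera, thing): "bbox" ([left, top, right, bottom] in pixels, round what is visible of it).
- bot.trace(camera, thing): "region" (420x560 bool, what is visible of it) and "bbox" ([left, top, right, bottom] in pixels, round what is visible of it).
The state is a dict: "time_s": time; "joint_positions": joint angles; "qvel": joint speeds; "tau": joint torques, N m; "position": TCP position; "tcp_rot": TCP orientation; "force": force on the tool from outside, world axes, zero at the start; "moment": the same for the moment, N m; "opening": opening from 0.0 (shut) to 1.0 (fully open).
Only numpy, scipy, OpenCV 4.12 (cv2) and the standard library are available. Lean on these libraries where they do the work, as an engineer would, in place of code of your own. Each camera call takes 0.05 s, during which the arm holds its last target.

### The job

Take the module whose status bar is lit red by its handle, draw it straight up out of the subrack and carry it, level all the way, to the blue antistatic mat. Finish while still holding it there by the handle, level and still over the middle of the mat with at least 3 cm of air under it: do not set it down or let go. Leave the two modules with green bars seated in the subrack, and leave the screwdriver and the solder reel where they lie.

Things in the scene. Friction and masses are not known exactly. Their poses are not given: they have to be found in the camera images.
- fault_module_handle: Black bow handle of the faulty module, to be gripped. Origin: centre of its bar, 62 mm long (its x), 10 wide (y), 12 high (z), on a post at each end; 34 mm above the panel's underside, 25 mm of air under the bar. Neighbours' handles are alike, 71 mm away along y. Up to 25 mm either side of the bar nothing on the panel is higher than 6 mm. The balance point lies within 8 mm of the bar's middle.
- fault_module: Faulty module, the only one with a RED status bar (10 x 36 mm, at its +x end; black knob at -x). Origin: centre of its front panel's underside; panel 128 (x) x 69 (y) x 3 mm, level on the subrack's rails, z up. A green board 100 mm wide (x) hangs 107.5 mm down, 24 mm off centre to -y. 0.3 to 0.65 kg. Screws out, connector freed: it lifts straight up; guides with 1.5 mm of play steady the board.
- fault_module_foot (a point): Point of the faulty module straight below the panel's centre, at the level of the lowest edge of its board (107.5 mm below the panel's underside, 141.5 mm below the centre of the handle bar).
- rack: Aluminium subrack on its back, module fronts looking up; fixed, in a new place each time, left or right. Origin: centre of its underside, on the bench. 133 mm (x) by 251 mm (y, with ears); the rails' upper face is 130 mm above the bench. Three modules stand along its y, 71 mm apart, one at the centre, in any order, axes parallel to its own; their handles rise to 170 mm above the bench.
- mat: Blue antistatic mat, 260 mm (x) by 220 mm (y), 2 mm thick, fixed on the bench on the other side from the subrack. Origin: centre of its underside.
- module_a_panel (a point): Centre of the upper face of the front panel of a sound module with a GREEN status bar, two small grey knobs and a white meter (same size and handle as the faulty one). It stays in the subrack.
- module_b_panel (a point): Centre of the upper face of the front panel of the other sound module with a GREEN status bar and a row of coloured sockets (same size and handle). It stays in the subrack.
- screwdriver_mid (a point): Point on the axis line under the orange screwdriver, 170 mm long, lying roughly along x on the bench between subrack and mat; stands up 26 mm.
- solder_reel_mid (a point): Centre of a grey solder reel, 54 mm in diameter and 44 mm high, standing on the bench beyond the mat and the subrack.
Not all that is in view belongs to the job. Leave any brown or purple look-alike of the fault_module alone.

How it is judged (in metres and radians):
On the way:
1. the faulty module, held by its handle, is drawn up until its board is wholly out of the subrack (z of fault_module_foot in the frame of rack above 0.132 m and contact force between fault_module_handle and the fingers above 2 N), for 0.2 s.
At the end, for the whole second after the job is handed in: The faulty module hangs from the fingers by its handle, at rest and level within 5 degrees, its middle within 70 mm of the mat's centre, its lowest edge 30 mm or more above the mat, touching neither mat nor subrack; the other modules within 8 mm, screwdriver and reel within 30 mm of their starts (height (world z) of fault_module_foot above 0.032 m and horizontal distance between fault_module and mat below 0.07 m and angle between fault_module's own z axis and vertical below 0.09 rad and linear speed of fault_module below 0.03 m/s and angular speed of fault_module below 0.2 rad/s and contact force between fault_module_handle and the fingers above 2 N and contact force between fault_module and mat below 0.2 N and contact force between fault_module and rack below 0.2 N and distance of each of module_a_panel, module_b_panel from where it was at the start of the episode below 0.008 m and distance of each of screwdriver_mid, solder_reel_mid from where it was at the start of the episode below 0.03 m); the arm keeps its last pose, push and grip.
It fails at once if the faulty module is tipped more than 15 degrees (angle between fault_module's own z axis and vertical above 0.26 rad).
It fails at once if a module with a green bar is shifted or lifted more than 8 mm (not (distance of module_a_panel from where it was at the start of the episode below 0.008 m) or not (distance of module_b_panel from where it was at the start of the episode below 0.008 m)).
It fails at once if the screwdriver or the solder reel is pushed away more than 30 mm (not (distance of screwdriver_mid from where it was at the start of the episode below 0.03 m) or not (distance of solder_reel_mid from where it was at the start of the episode below 0.03 m)).
It also fails if it takes over 51 s, if anything falls off the work surface, if the arm or the gripper's body presses on something with over 40 N, if the wrist force passes 120 N, or if a joint passes its speed limit or range.

## Working session

There is one attempt and no reset: what is moved stays moved. The work goes in short steps, Python scripts to look and compute and a tool call to move; the robot and the scene stay as the last step left them, time stands still between calls to the robot, and variables do not carry over. Pictures are saved under pics/ and viewed, and the job is handed in when it is done.

Besides the shell and the picture viewer there is one more tool, called after "Request:" by a JSON object that holds its "name" and its "arguments". servo_tool: Moves the arm, as the interface text tells. Its arguments: {"type":"object","properties":{"increments":{"type":"array","items":{"type":"array"}}},"required":["increments"]}

```bash
ls; mkdir -p pics; python3 - <<'E'
from rig import bot
import cv2, json
s=bot.read_state(); print(s)
print(bot.hold_point_z)
for n in ["scene","side","wrist"]:
    p,d=bot.capture(n); cv2.imwrite(f"pics/{n}0.png",p)
    print(n,bot.camera_info(n))
E
```

```text
pics
{'time_s': 0.0, 'joint_positions': array([ 6.60362736e+01,  3.02766304e+01,  8.21562417e+01, -1.92178485e-03,
        6.76879244e+01, -1.02267370e+01]), 'qvel': array([-0.03690196,  0.09703757, -0.15650213,  0.06469051, -0.03259881,
        0.04684216]), 'tau': array([-1.32773428e-03, -4.40037596e+01, -1.76593351e+01,  6.32504141e-02,
        5.83363348e-02, -1.78885612e-04]), 'position': array([0.14809151, 0.6064557 , 0.22159747]), 'tcp_rot': array([[-9.71398907e-01,  2.37452053e-01, -8.27945839e-04],
       [ 2.37453248e-01,  9.71397033e-01, -1.93916907e-03],
       [ 3.43804454e-04, -2.08030514e-03, -9.99997777e-01]]), 'force': array([-0.30132647,  0.67561369, -0.15066298]), 'moment': array([-0.00058548, -0.04541212, -0.05070097]), 'opening': 1.0006398999284196}
-0.0187
scene {'K': array([[409.69395691,   0.        , 283.22373523],
       [  0.        , 409.69395691, 213.22383855],
       [  0.        ,   0.        ,   1.        ]]), 'distortion': array([-0.11751081,  0.        ,  0.        ,  0.        ,  0.        ]), 'R': array([[-0.78008376,  0.62565823,  0.0045941 ],
   
[... 506 characters left out ...]
    [ 0.35203531,  0.73984584, -0.57332301]]), 't': array([-0.46981887,  0.29875054,  0.72761316])}
wrist {'K': array([[346.64241375,   0.        , 274.82358049],
       [  0.        , 346.64241375, 213.83554046],
       [  0.        ,   0.        ,   1.        ]]), 'distortion': array([0.02536111, 0.        , 0.        , 0.        , 0.        ]), 'mount': array([[-5.83662835e-04, -9.66576716e-01, -2.56376893e-01,
         6.91808718e-02],
       [ 9.99999480e-01, -7.78699061e-04,  6.59224194e-04,
        -8.62111788e-05],
       [-8.36831202e-04, -2.56376374e-01,  9.66576668e-01,
        -1.61444478e-01],
       [ 0.00000000e+00,  0.00000000e+00,  0.00000000e+00,
         1.00000000e+00]])}
```

View pics/scene0.png

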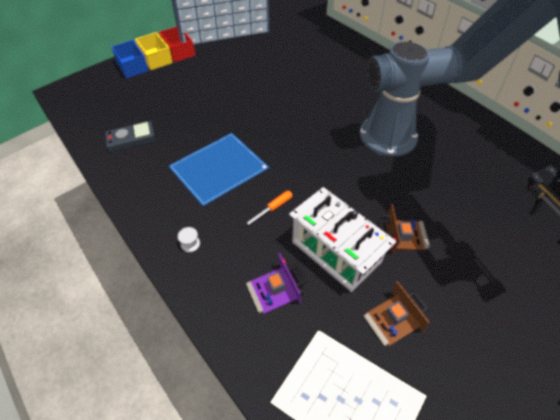

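View pics/side0.png

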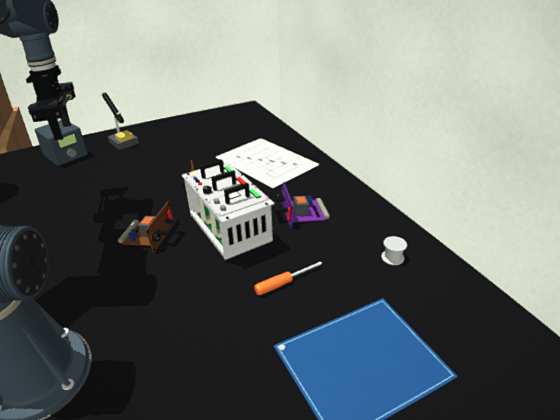

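View pics/wrist0.png

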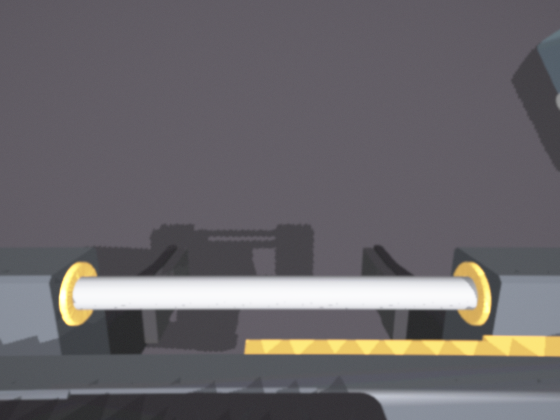

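The scene view shows the rack around (343,238) with the red bar in the middle module at about (330,237). The mat is at about (219,168), the screwdriver at (270,207) and the reel at (188,239). Purple and brown look-alikes stand around the rack. Next I measure.

```bash
cat > h.py <<'E'
from rig import bot
import numpy as np, cv2
def w(name,uv,z=None,depth=None,info=None):
    c=info or bot.camera_info(name); uv=np.atleast_2d(np.array(uv,float))
    n=cv2.undistortPoints(uv.reshape(-1,1,2),c['K'],c['distortion']).reshape(-1,2)
    r=np.c_[n,np.ones(len(n))]
    if 'R' in c: R=c['R'].T; o=-R@c['t']
    else:
        s=c['state']; T=c['mount']; R=s['tcp_rot']@T[:3,:3]; o=s['position']+s['tcp_rot']@T[:3,3]
    d=r@R.T
    if depth is None: k=(z-o[2])/d[:,2]
    else: k=np.asarray(depth)
    return o+d*k[:,None]
def cloud(name,dep,reg,info=None):
    v,u=np.nonzero(reg&(dep>0)); return w(name,np.c_[u,v],depth=dep[v,u],info=info),u,v
E
python3 - <<'E'
from h import *
for cam in ["scene","side"]:
    p,d=bot.capture(cam); np.save(f"{cam}_d.npy",d); np.save(f"{cam}_p.npy",p)
    for th in ["rack","fault_module","fault_module_handle","mat","screwdriver_mid","solder_reel_mid","module_a_panel"]:
        for r in bot.trace(cam,th):
            P,u,v=cloud(cam,d,r['region'])
            if len(P)==0: print(cam,th,r['p'],r['bbox']);continue
            print(cam,th,round(r['p'],2),np.round(r['bbox']).tolist(),len(P),'med',np.median(P,0).round(3),'mm',np.percentile(P,2,0).round(3),np.percentile(P,98,0).round(3))
            if th=='mat':
                rc=cv2.minAreaRect(P[:,:2].astype(np.float32)*1000); print(rc)
    # colors
    hsv=cv2.cvtColor(p,cv2.COLOR_BGR2HSV)
    P,u,v=cloud(cam,d,d>0)
    for nm,m in [('red',((hsv[...,0]<6)|(hsv[...,0]>174))),('green',(hsv[...,0]>50)&(hsv[...,0]<70))]:
        m=m&(hsv[...,1]>150)&(hsv[...,2]>100)
        n,l,st,c=cv2.connectedComponentsWithStats(m.astype(np.uint8))
        for i in range(1,n):
            if st[i,4]>8 and st[i,4]<400: 
                Q,_,_=cloud(cam,d,l==i); 
                if len(Q): print(cam,nm,c[i].round(1),st[i,4],np.median(Q,0).round(3), w(cam,c[i],z=.133).round(3))
print(bot.read_state()['time_s'])
E
```

```text
scene rack 0.87 [295.0, 189.0, 396.0, 292.0] 2367 med [0.535 0.273 0.038] mm [0.429 0.126 0.008] [0.567 0.371 0.133]
scene rack 0.33 [333.0, 214.0, 348.0, 234.0] 131 med [0.504 0.251 0.167] mm [0.469 0.244 0.134] [0.524 0.256 0.172]
scene fault_module 0.98 [319.0, 207.0, 367.0, 256.0] 1061 med [0.503 0.252 0.133] mm [0.434 0.216 0.035] [0.553 0.283 0.17 ]
scene fault_module 0.92 [247.0, 252.0, 309.0, 315.0] 1824 med [0.701 0.238 0.011] mm [0.625 0.175 0.   ] [0.764 0.292 0.068]
scene fault_module 0.84 [376.0, 206.0, 430.0, 252.0] 1339 med [0.305 0.335 0.017] mm [ 0.227  0.254 -0.002] [0.365 0.391 0.07 ]
scene fault_module 0.65 [366.0, 283.0, 428.0, 346.0] 2130 med [0.508 0.494 0.013] mm [0.439 0.439 0.002] [0.576 0.55  0.068]
scene fault_module 0.32 [293.0, 188.0, 393.0, 293.0] 2297 med [0.535 0.271 0.039] mm [0.431 0.127 0.008] [0.566 0.371 0.133]
scene fault_module_handle 0.73 [411.0, 293.0, 430.0, 311.0] 150 med [0.443 0.499 0.042] mm [ 0.405  0.472 -0.002] [0.456 0.529 0.045]
scene fault_module_handle 0.7 [338.0, 213.0, 352.0, 232.0] 121 med [0.495 0.251 0.167] mm [0.467 0.244 0.
[... 2524 characters left out ...]
  ] [0.622 0.013 0.027]
side solder_reel_mid 0.86 [383.0, 234.0, 405.0, 268.0] 522 med [ 0.793 -0.053  0.04 ] mm [ 0.777 -0.07   0.001] [ 0.824 -0.024  0.046]
side module_a_panel 0.56 [209.0, 180.0, 271.0, 214.0] 1156 med [0.5   0.169 0.134] mm [0.439 0.137 0.125] [0.565 0.233 0.171]
side red [240.5 180.3] 33 [0.536 0.246 0.138] [[0.539 0.254 0.133]]
side red [199.3 182.9] 9 [0.442 0.288 0.135] [[0.443 0.292 0.133]]
side red [288.6 212.8] 30 [0.642 0.192 0.038] [[0.581 0.07  0.133]]
side red [169.  213.5] 30 [0.359 0.333 0.041] [[0.342 0.194 0.133]]
side green [227.9 169. ] 18 [0.53  0.318 0.137] [[0.532 0.325 0.133]]
side green [254.2 192.9] 33 [0.544 0.174 0.137] [[0.546 0.182 0.133]]
0.95
```

```bash
python3 - <<'E'
from h import *
for cam in ["scene","side"]:
    d=np.load(f"{cam}_d.npy")
    P,u,v=cloud(cam,d,d>0)
    m=(P[:,2]>.160)&(P[:,2]<.176)&(P[:,0]>.4)&(P[:,0]<.6)&(P[:,1]>.1)&(P[:,1]<.4)
    im=np.zeros(d.shape,np.uint8); im[v[m],u[m]]=1
    n,l,st,c=cv2.connectedComponentsWithStats(im)
    for i in range(1,n):
        if st[i,4]<20: continue
        Q,_,_=cloud(cam,d,l==i)
        rc=cv2.minAreaRect((Q[:,:2]*1000).astype(np.float32))
        vx=cv2.fitLine((Q[:,:2]*1000).astype(np.float32),cv2.DIST_L2,0,.01,.01).ravel()
        print(cam,c[i].round(),st[i,4],Q.mean(0).round(4),rc,np.degrees(np.arctan2(vx[1],vx[0])).round(2),np.percentile(Q[:,2],95))
E
```

```text
scene [323. 203.] 98 [0.5009 0.1791 0.1676] ((500.0744323730469, 177.7307586669922), (63.61164855957031, 10.957027435302734), 5.163240432739258) 5.19 0.1711461776460792
scene [343. 220.] 102 [0.4954 0.2502 0.1679] ((493.5408020019531, 248.6453094482422), (62.58031463623047, 11.052672386169434), 4.389110088348389) 5.61 0.17145591307171915
scene [364. 236.] 109 [0.4896 0.3195 0.168 ] ((488.6894226074219, 318.34735107421875), (61.55241394042969, 11.14657211303711), 5.562019348144531) 5.18 0.1711365553332011
side [211. 164.] 115 [0.4853 0.3115 0.1656] ((486.0113830566406, 312.4283752441406), (62.93618392944336, 14.464842796325684), 4.393756866455078) 4.16 0.1694216939223322
side [223. 176.] 119 [0.4906 0.2407 0.166 ] ((492.73162841796875, 241.73190307617188), (61.440589904785156, 11.89870834350586), 2.9617347717285156) 4.83 0.1697833529725751
side [237. 188.] 152 [0.5    0.1711 0.167 ] ((500.1575622558594, 172.88864135742188), (62.07512664794922, 11.878281593322754), 6.19157075881958) 4.93 0.17131615094953762
```

Request:
{"name": "servo_tool", "arguments": {"increments": [[0.3, [-14, -9, -4], 0], [0.72, [-28, -18, -4], 0], [0.72, [-28, -18, -4], 0], [0.72, [-28, -18, -4], 0], [0.72, [-28, -18, -4], 0]]}}

```text
time_s: 1.58
position: [0.2528, 0.4968, 0.243]
tcp_rot: [[-0.971, 0.238, 0.001], [0.238, 0.971, -0.0], [-0.001, 0.0, -1.0]]
force: [0.4, -0.4, -0.2]
opening: 0.515
```

Request:
{"name": "servo_tool", "arguments": {"increments": [[0.72, [-28, -18, -4], 0], [0.72, [-28, -18, -4], 0], [0.72, [-28, -18, -4], 0], [0.72, [-28, -18, -4], 0], [0.72, [-28, -18, -4], 0]]}}

```text
time_s: 2.2
position: [0.3672, 0.376, 0.2631]
tcp_rot: [[-0.971, 0.238, 0.001], [0.238, 0.971, -0.0], [-0.001, 0.0, -1.0]]
force: [0.3, -0.1, 0.1]
opening: 0.279
```

Request:
{"name": "servo_tool", "arguments": {"increments": [[0.72, [-28, -18, 0], 0], [0.72, [-28, -18, 0], 0], [0.72, [-28, -18, 0], 0], [0.72, [-28, -18, 0], 0], [0.72, [-28, -18, 0], 0]]}}

```text
time_s: 2.82
position: [0.4815, 0.2552, 0.2629]
tcp_rot: [[-0.971, 0.238, 0.0], [0.238, 0.971, -0.0], [-0.0, -0.0, -1.0]]
force: [0.2, -0.2, -0.1]
opening: 0.275
```

Request:
{"name": "servo_tool", "arguments": {"increments": [[0.72, [-15, -7, 0], 0], [0.72, [0, 0, 0], -7], [0.72, [0, 0, 0], -7], [0.72, [0, 0, 0], -4.9], [0.72, [0, 0, 0], 0]]}}

```text
time_s: 3.45
position: [0.4933, 0.2468, 0.2627]
tcp_rot: [[-0.996, -0.089, -0.0], [-0.089, 0.996, 0.0], [0.0, 0.0, -1.0]]
force: [0.0, 0.7, 0.5]
opening: 0.28
```

```bash
python3 - <<'E'
from h import *
s=bot.read_state(); p,d=bot.capture("wrist"); cv2.imwrite("pics/wrist1.png",p)
info=bot.camera_info("wrist"); info['state']=s
for r in bot.trace("wrist","fault_module_handle"): print(r['p'],r['bbox'])
P,u,v=cloud("wrist",d,d>0,info)
m=(P[:,2]>.160)&(P[:,2]<.176)&(P[:,0]>.4)&(P[:,0]<.6)&(P[:,1]>.1)&(P[:,1]<.4)
im=np.zeros(d.shape,np.uint8); im[v[m],u[m]]=1
n,l,st,c=cv2.connectedComponentsWithStats(im)
for i in range(1,n):
    if st[i,4]<80: continue
    Q,_,_=cloud("wrist",d,l==i,info)
    rc=cv2.minAreaRect((Q[:,:2]*1000).astype(np.float32))
    print(c[i].round(),st[i],Q.mean(0).round(4),rc,np.percentile(Q[:,2],[50,95]))
print(s['position'],s['tcp_rot'])
E
```

```text
0.74 [296.7, 4.6, 364.5, 79.2]
0.71 [269.0, 166.3, 286.1, 251.9]
0.62 [474.3, 145.7, 539.0, 190.1]
[275. 212.] [ 269  173   13   80 1002] [0.4905 0.2467 0.1689] ((492.3087463378906, 246.68505859375), (61.80497741699219, 9.315197944641113), 5.247256755828857) [0.16900712 0.17018776]
[368. 209.] [ 358  172   21   75 1214] [0.4823 0.3165 0.1682] ((484.0918884277344, 317.7037048339844), (59.253997802734375, 11.336580276489258), 5.686801433563232) [0.16887764 0.17019213]
[184. 210.] [ 174  174   20   73 1115] [0.4953 0.1772 0.1681] ((497.31634521484375, 176.30502319335938), (58.147361755371094, 10.721748352050781), 5.668614387512207) [0.16880445 0.17009894]
[0.49332571 0.24678867 0.26265147] [[-9.96023066e-01 -8.90950878e-02 -3.43898877e-04]
 [-8.90951249e-02  9.96023117e-01  9.41989532e-05]
 [ 3.34138568e-04  1.24464044e-04 -9.99999936e-01]]
```

View pics/wrist1.png

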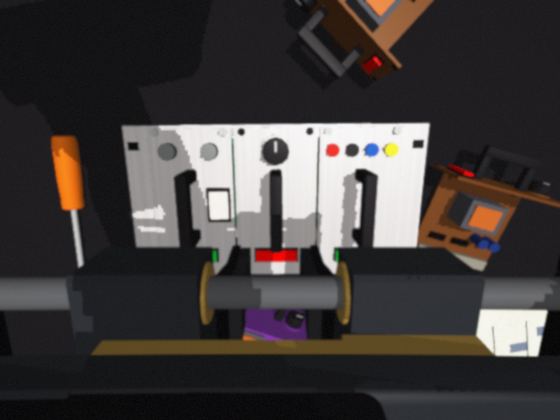

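The wrist view shows the red bar at (276,255) and the black knob at (275,150). The fault module's handle lies between the fingers at (275,212), at world (0.4925, 0.2467) with 5.2° yaw. That is within 1 mm and 0.2° of the tool, so I descend straight.

Request:
{"name": "servo_tool", "arguments": {"increments": [[0.72, [0, 0, 10], 0], [0.72, [0, 0, 20], 0], [0.72, [0, 0, 20], 0], [0.72, [0, 0, 20], 0], [0.72, [0, 0, 20], 0]]}}

```text
time_s: 4.18
position: [0.4933, 0.2467, 0.1713]
tcp_rot: [[-0.996, -0.089, -0.001], [-0.089, 0.996, -0.0], [0.001, -0.0, -1.0]]
force: [0.5, -0.3, -0.2]
opening: 0.281
```

Request:
{"name": "servo_tool", "arguments": {"increments": [[0.72, [0, 0, 12], 0], [0.72, [0, 0, 8], 0], [0.72, [0, 0, 7], 0], [0.72, [0, 0, 0], 0], [0.72, [0, 0, 0], 0]]}}

```text
time_s: 4.8
position: [0.4941, 0.2469, 0.146]
tcp_rot: [[-0.996, -0.09, 0.001], [-0.09, 0.996, 0.0], [-0.001, 0.0, -1.0]]
force: [0.7, -0.2, 0.2]
opening: 0.284
```

Request:
{"name": "servo_tool", "arguments": {"increments": [[0.8, [1, 0, 1], 0], [0.9, [0, 0, 0], 0], [1, [0, 0, 0], 0], [1, [0, 0, 0], 0], [1, [0, 0, 0], 0]]}}

```text
time_s: 5.42
position: [0.4927, 0.247, 0.1447]
tcp_rot: [[-0.996, -0.09, 0.0], [-0.09, 0.996, 0.001], [-0.0, 0.001, -1.0]]
force: [-0.6, 1.6, 1.9]
opening: 0.112
```

Request:
{"name": "servo_tool", "arguments": {"increments": [[1, [0, 0, 0], 0], [1, [0, 0, 0], 0], [1, [0, 0, -2], 0], [1, [0, 0, -3], 0], [1, [0, 0, 0], 0]]}}

```text
time_s: 6.05
position: [0.4925, 0.2463, 0.1493]
tcp_rot: [[-0.996, -0.09, -0.001], [-0.09, 0.996, -0.001], [0.001, -0.001, -1.0]]
force: [-0.2, 0.4, -5.0]
opening: 0.11
```

Request:
{"name": "servo_tool", "arguments": {"increments": [[1, [0, 0, -4], 0], [1, [0, 0, -5], 0], [1, [0, 0, -5], 0], [1, [0, 0, -5], 0], [1, [0, 0, -3], 0]]}}

```text
time_s: 6.68
position: [0.4929, 0.2468, 0.1721]
tcp_rot: [[-0.996, -0.09, 0.001], [-0.09, 0.996, 0.0], [-0.001, 0.0, -1.0]]
force: [0.0, 0.3, -4.3]
opening: 0.11
```

```bash
python3 - <<'E'
from h import *
s=bot.read_state(); print(s['force'],s['moment'],s['position'],s['opening'])
for cam in ["wrist","side"]:
    p,d=bot.capture(cam); cv2.imwrite(f"pics/{cam}2.png",p)
    if cam=="wrist":
        info=bot.camera_info("wrist"); info['state']=s
        P,u,v=cloud("wrist",d,d>0,info)
        # panel pixels: white panel near fault column
        m=(P[:,2]>s['position'][2]-.03)&(abs(P[:,1]-.247)<.033)&(P[:,0]<.48)&(P[:,0]>.42)&(P[:,2]<s['position'][2]-.005)
        Q=P[m]; A=np.c_[Q[:,:2]-Q[:,:2].mean(0),np.ones(len(Q))]
        for _ in range(3):
            k=np.linalg.lstsq(A,Q[:,2],rcond=None)[0]; r=Q[:,2]-A@k; g=abs(r)<.002; A,Q=A[g],Q[g]
        print(len(Q),k)
E
```

```text
[ 0.03681987  0.34785941 -4.28068177] [ 0.05053198 -0.00490453 -0.00400808] [0.49286711 0.24675201 0.17209886] 0.10981693924388701
9927 [-0.00316536  0.00412478  0.15962938]
```

View pics/wrist2.png

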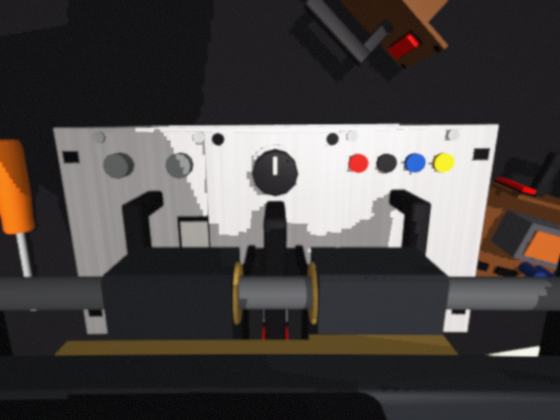

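View pics/side2.png

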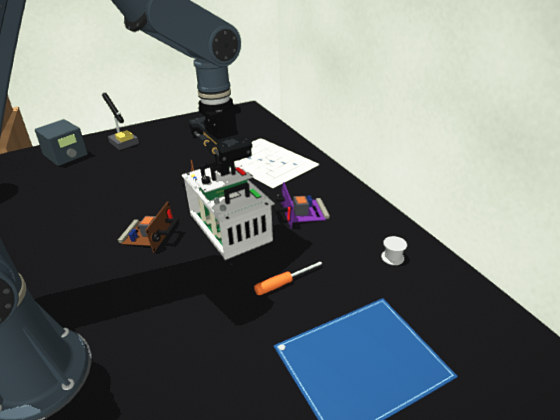

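The wrist view shows only the centre panel raised, by about 27 mm and level within 0.3°. The neighbours are still seated. I keep lifting.

Request:
{"name": "servo_tool", "arguments": {"increments": [[1, [0, 0, -5], 0], [1, [0, 0, -8], 0], [1, [0, 0, -10], 0], [1, [0, 0, -10], 0], [1, [0, 0, -10], 0]]}}

```text
time_s: 7.4
position: [0.4928, 0.2467, 0.2155]
tcp_rot: [[-0.996, -0.09, 0.0], [-0.09, 0.996, 0.0], [-0.0, 0.0, -1.0]]
force: [-0.4, 0.4, -4.2]
opening: 0.11
```

Request:
{"name": "servo_tool", "arguments": {"increments": [[1, [0, 0, -10], 0], [1, [0, 0, -10], 0], [1, [0, 0, -10], 0], [1, [0, 0, -10], 0], [1, [0, 0, -10], 0]]}}

```text
time_s: 8.02
position: [0.4927, 0.2467, 0.2652]
tcp_rot: [[-0.996, -0.09, -0.0], [-0.09, 0.996, -0.0], [0.0, -0.0, -1.0]]
force: [-0.2, 0.8, -4.4]
opening: 0.107
```

Request:
{"name": "servo_tool", "arguments": {"increments": [[1, [0, 0, -10], 0], [1, [0, 0, -10], 0], [1, [0, 0, -10], 0], [1, [0, 0, -10], 0], [1, [0, 0, -10], 0]]}}

```text
time_s: 8.65
position: [0.4926, 0.2467, 0.3152]
tcp_rot: [[-0.996, -0.09, -0.0], [-0.09, 0.996, -0.0], [0.0, -0.0, -1.0]]
force: [1.2, -0.1, -4.1]
opening: 0.113
```

Request:
{"name": "servo_tool", "arguments": {"increments": [[1, [0, 0, -10], 0], [1, [0, 0, -10], 0], [1, [0, 0, -8], 0], [1, [0, 0, -5], 0], [1, [0, 0, -2], 0]]}}

```text
time_s: 9.28
position: [0.4927, 0.2467, 0.3498]
tcp_rot: [[-0.996, -0.09, 0.0], [-0.09, 0.996, 0.0], [-0.0, 0.0, -1.0]]
force: [-0.5, 0.3, -4.4]
opening: 0.112
```

```bash
python3 - <<'E'
from h import *
s=bot.read_state(); print(s['force'],s['moment'],s['position'],s['opening'],s['joint_positions'])
for cam in ["wrist","side","scene"]:
    p,d=bot.capture(cam); cv2.imwrite(f"pics/{cam}3.png",p)
    if cam=="wrist":
        info=bot.camera_info("wrist"); info['state']=s
        P,u,v=cloud("wrist",d,d>0,info)
        m=(P[:,2]>s['position'][2]-.03)&(abs(P[:,1]-.247)<.033)&(P[:,0]<.48)&(P[:,0]>.42)&(P[:,2]<s['position'][2]-.005)
        Q=P[m]; A=np.c_[Q[:,:2]-Q[:,:2].mean(0),np.ones(len(Q))]
        for _ in range(3):
            k=np.linalg.lstsq(A,Q[:,2],rcond=None)[0]; r=Q[:,2]-A@k; g=abs(r)<.002; A,Q=A[g],Q[g]
        print(len(Q),k,s['time_s'])
E
```

```text
[-0.53119116  0.33811852 -4.41588028] [ 0.01375156  0.06255769 -0.05053434] [0.49273158 0.24670214 0.34982697] 0.11225088338473939 [ 1.49751789e+01  1.71978005e+01  8.28392877e+01  2.82991087e-04
  7.99495060e+01 -8.01861269e+01]
9919 [-0.00253329  0.00384463  0.33736567] 9.275
```

View pics/side3.png

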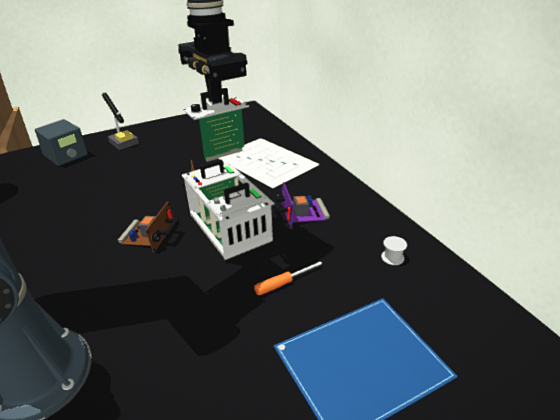

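View pics/scene3.png

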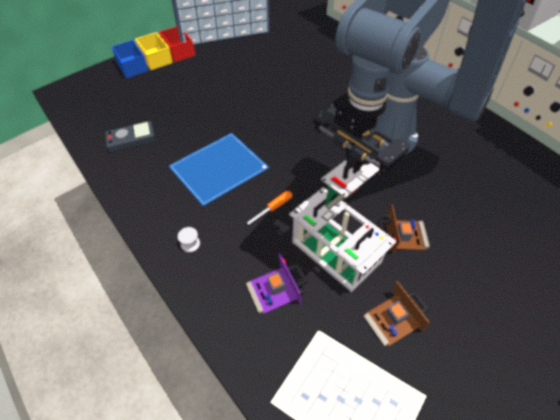

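The board is fully out of the rack with its foot at about z 0.227, level and held, and the other modules are still seated. Next I carry it to the mat, centred at (0.568, -0.250).

Request:
{"name": "servo_tool", "arguments": {"increments": [[1, [0, -4, 0], 0], [1, [-1, -8, 0], 0], [1, [-1, -12, 0], 0], [1, [-1, -15, 0], 0], [1, [-1, -15, 0], 0]]}}

```text
time_s: 10.05
position: [0.5018, 0.1919, 0.3496]
tcp_rot: [[-0.996, -0.089, 0.0], [-0.089, 0.996, -0.0], [-0.0, -0.0, -1.0]]
force: [0.9, -1.3, -4.0]
opening: 0.107
```

Request:
{"name": "servo_tool", "arguments": {"increments": [[1, [-1, -15, 0], 0], [1, [-1, -15, 0], 0], [1, [-1, -15, 0], 0], [1, [-1, -15, 0], 0], [1, [-1, -15, 0], 0]]}}

```text
time_s: 10.68
position: [0.5134, 0.118, 0.3495]
tcp_rot: [[-0.996, -0.09, -0.0], [-0.09, 0.996, -0.0], [0.0, 0.0, -1.0]]
force: [0.6, 0.5, -4.1]
opening: 0.113
```

Request:
{"name": "servo_tool", "arguments": {"increments": [[1, [-1, -15, 0], 0], [1, [-1, -15, 0], 0], [1, [-1, -15, 0], 0], [1, [-1, -15, 0], 0], [1, [-1, -15, 0], 0]]}}

```text
time_s: 11.3
position: [0.5252, 0.0438, 0.3496]
tcp_rot: [[-0.996, -0.09, 0.0], [-0.09, 0.996, 0.0], [-0.0, 0.0, -1.0]]
force: [-0.8, 0.3, -4.1]
opening: 0.106
```

Request:
{"name": "servo_tool", "arguments": {"increments": [[1, [-1, -15, 0], 0], [1, [-1, -15, 0], 0], [1, [-1, -15, 0], 0], [1, [-1, -15, 0], 0], [1, [-1, -15, 0], 0]]}}

```text
time_s: 11.92
position: [0.5369, -0.0305, 0.3495]
tcp_rot: [[-0.996, -0.09, 0.0], [-0.09, 0.996, 0.0], [-0.0, 0.0, -1.0]]
force: [-0.0, -0.5, -2.7]
opening: 0.111
```

Request:
{"name": "servo_tool", "arguments": {"increments": [[1, [-1, -15, 0], 0], [1, [-1, -15, 0], 0], [1, [-1, -15, 0], 0], [1, [-1, -15, 0], 0], [1, [-1, -15, 0], 0]]}}

```text
time_s: 12.55
position: [0.5486, -0.1047, 0.3495]
tcp_rot: [[-0.996, -0.09, -0.0], [-0.09, 0.996, 0.0], [0.0, 0.0, -1.0]]
force: [-0.6, 0.2, -5.1]
opening: 0.109
```

Request:
{"name": "servo_tool", "arguments": {"increments": [[1, [-1, -15, 0], 0], [1, [-1, -15, 0], 0], [1, [-1, -15, 0], 0], [1, [-1, -15, 0], 0], [1, [-1, -15, 0], 0]]}}

```text
time_s: 13.18
position: [0.5603, -0.1789, 0.3495]
tcp_rot: [[-0.996, -0.09, -0.0], [-0.09, 0.996, 0.0], [0.0, 0.0, -1.0]]
force: [-0.5, 0.1, -4.0]
opening: 0.11
```

Request:
{"name": "servo_tool", "arguments": {"increments": [[1, [-1, -15, 0], 0], [1, [-1, -15, 0], 0], [1, [-1, -15, 0], 0], [1, [0, -12, 0], 0], [1, [0, -8, 0], 0]]}}

```text
time_s: 13.8
position: [0.569, -0.2432, 0.3494]
tcp_rot: [[-0.996, -0.09, -0.0], [-0.09, 0.996, 0.0], [0.0, 0.0, -1.0]]
force: [0.3, 0.7, -4.8]
opening: 0.111
```

Request:
{"name": "servo_tool", "arguments": {"increments": [[1, [0, -6, 3], 0], [1, [0, -1, 8], 0], [1, [0, 0, 12], 0], [1, [0, 0, 12], 0], [1, [0, 0, 12], 0]]}}

```text
time_s: 14.42
position: [0.5694, -0.2489, 0.3013]
tcp_rot: [[-0.996, -0.09, -0.001], [-0.09, 0.996, 0.001], [0.001, 0.001, -1.0]]
force: [-0.3, 1.2, -4.6]
opening: 0.107
```

Request:
{"name": "servo_tool", "arguments": {"increments": [[1, [0, 0, 12], 0], [1, [0, 0, 12], 0], [1, [0, 0, 12], 0], [1, [0, 0, 8], 0], [1, [0, 0, 4], 0]]}}

```text
time_s: 15.05
position: [0.5695, -0.2493, 0.2539]
tcp_rot: [[-0.996, -0.09, -0.001], [-0.09, 0.996, 0.0], [0.001, 0.0, -1.0]]
force: [-0.1, -1.2, -4.7]
opening: 0.112
```

Request:
{"name": "servo_tool", "arguments": {"increments": [[1, [0, 0, 0], 0], [1, [0, 0, 0], 0], [1, [0, 0, 0], 0], [1, [0, 0, 0], 0], [1, [0, 0, 0], 0]]}}

```text
time_s: 15.68
position: [0.5697, -0.2494, 0.2547]
tcp_rot: [[-0.996, -0.09, 0.0], [-0.09, 0.996, -0.0], [-0.0, -0.0, -1.0]]
force: [0.8, 0.8, -3.9]
opening: 0.106
```

```bash
python3 - <<'E'
from h import *
s=bot.read_state(); print(s['force'],s['moment'],s['position'],s['opening'],s['qvel'])
c0=s['position']
for cam in ["wrist","side","scene"]:
    p,d=bot.capture(cam); cv2.imwrite(f"pics/{cam}4.png",p)
    if cam=="wrist":
        info=bot.camera_info("wrist"); info['state']=s
        P,u,v=cloud("wrist",d,d>0,info); P=P-c0
        m=(P[:,2]>-.03)&(abs(P[:,1])<.033)&(P[:,0]<-.013)&(P[:,0]>-.073)&(P[:,2]<-.005)
        Q=P[m]; A=np.c_[Q[:,:2]-Q[:,:2].mean(0),np.ones(len(Q))]
        for _ in range(3):
            k=np.linalg.lstsq(A,Q[:,2],rcond=None)[0]; r=Q[:,2]-A@k; g=abs(r)<.002; A,Q=A[g],Q[g]
        print(len(Q),k,k[2]+c0[2],s['time_s'])
    else:
        for th in ["fault_module","screwdriver_mid","solder_reel_mid"]:
            for r in bot.trace(cam,th):
                P,u,v=cloud(cam,d,r['region']); print(cam,th,round(r['p'],2),np.median(P,0).round(3),np.percentile(P,2,0).round(3),np.percentile(P,98,0).round(3))
        hsv=cv2.cvtColor(p,cv2.COLOR_BGR2HSV)
        m=((hsv[...,0]>50)&(hsv[...,0]<70)&(hsv[...,1]>150)&(hsv[...,2]>100))
        n,l,st,c=cv2.connectedComponentsWithStats(m.astype(np.uint8))
        for i in range(1,n):
            if 8<st[i,4]<400: print(cam,'green',c[i].round(1),st[i,4],w(cam,c[i],z=.133).round(3))
E
```

```text
[ 0.79845308  0.76365633 -3.93311811] [ 0.05431475 -0.04637947  0.02555164] [ 0.56969065 -0.24943458  0.25467716] 0.10638076633481024 [ 0.0916357   0.05672379  0.09261826 -0.08056046 -0.01796247  0.00126894]
9967 [-0.00335137  0.00362817 -0.0124788 ] 0.2421983612595686 15.675
side fault_module 0.8 [ 0.557 -0.274  0.242] [ 0.507 -0.288  0.136] [ 0.626 -0.224  0.278]
side fault_module 0.71 [0.684 0.211 0.025] [0.624 0.169 0.002] [0.761 0.287 0.069]
side fault_module 0.62 [0.298 0.308 0.035] [0.227 0.248 0.002] [0.364 0.381 0.068]
side fault_module 0.61 [0.471 0.508 0.043] [0.432 0.47  0.034] [0.482 0.555 0.07 ]
side fault_module 0.6 [0.469 0.139 0.067] [0.419 0.121 0.009] [0.567 0.355 0.132]
side screwdriver_mid 0.8 [ 0.503 -0.007  0.021] [ 0.463 -0.015  0.007] [0.567 0.008 0.027]
side green [228.5 169.8] 17 [[0.532 0.32  0.133]]
side green [254.1 193.5] 20 [[0.545 0.18  0.133]]
scene fault_module 0.97 [0.306 0.336 0.024] [0.229 0.258 0.001] [0.362 0.39  0.069]
scene fault_module 0.79 [ 0.587 -0.244  0.241] [ 0.512 -0.277  0.139] [ 0.63  -0.213  0.273]
scene fault_module 0.69 [0.7   0.239 0.011] [0.625 0.177 0.001] [0.764 0.292 0.067]
scene fault_module 0.68 [0.507 0.493 0.012] [ 0.429  0.437 -0.   ] [0.578 0.549 0.068]
scene screwdriver_mid 0.66 [0.525 0.01  0.019] [ 0.466 -0.007 -0.002] [0.623 0.018 0.028]
scene solder_reel_mid 0.54 [ 0.802 -0.034  0.041] [ 0.776 -0.096 -0.001] [ 0.824 -0.016  0.046]
scene solder_reel_mid 0.35 [0.508 0.01  0.021] [ 0.465 -0.006 -0.001] [0.555 0.018 0.028]
scene green [309.1 219.6] 28 [[0.544 0.179 0.133]]
scene green [351.1 253.2] 34 [[0.53  0.322 0.133]]
```

View pics/side4.png

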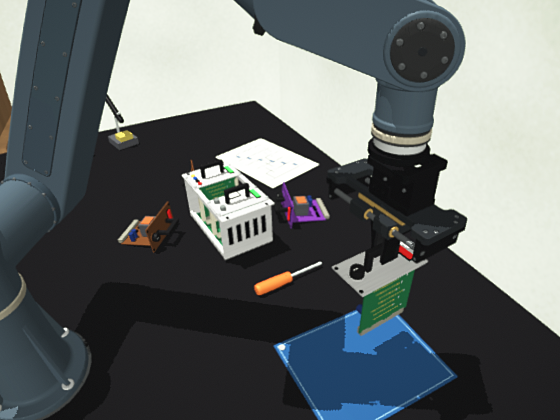

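View pics/scene4.png

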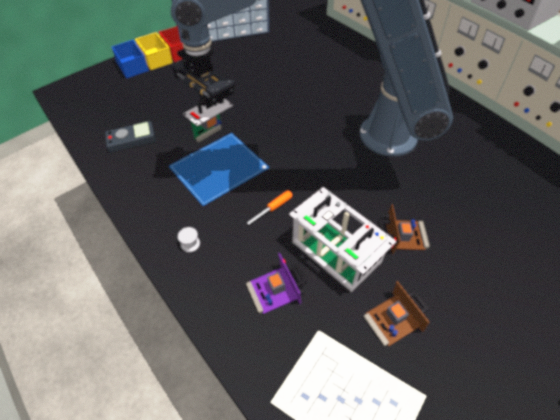

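The module hangs level within 0.3° and still over the middle of the mat. Its foot is at about z 0.132, and everything else is where it started, so I hand in.

```bash
python3 -c "
from rig import bot
print(bot.hand_in()); print(bot.read_state()['time_s'])"
```

```text
the job is handed in; nothing more can be done
None
the job is handed in; nothing more can be done
```

I took the red-bar module, which was the centre one, by the middle of its handle. I drew it straight up out of the subrack, carried it at constant height to the blue mat and handed in while still holding it there. No verdict was reported.

Last checks, at about 16 s:
- **Position:** the gripper stood at (0.570, -0.249), about 1.5 mm from the mat centre measured at (0.568, -0.250).
- **Level:** the panel was tilted about 0.3° by wrist depth, both just after leaving the rack and at the end.
- **Height:** the lowest edge was at about z 0.132 m, roughly 13 cm above the mat.
- **Grip:** the fingers were closed on the bar at about 9.5 mm opening, carrying a steady load of about 4 N, with the arm at rest.
- **Other modules and the solder reel:** the green status bars were within 1 mm of their starts in the scene camera and 5 mm in the side camera. The reel was unmoved within measurement scatter in the scene camera; the side camera's network did not report it at the end.
- **Screwdriver:** its median position shifted by about 11 mm in the scene camera and 4 mm in the side camera. Its outline in the scene camera was the same within 5 mm and the arm passed well above it, so I took this as scatter.

The two fixed cameras disagreed by about 7 mm on the handle's y position at the start. The wrist camera settled it at 0.2467 m before I descended.

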